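# Hold the light box's sprung shutter half open

### The job

Release the white light box by sliding its red transport lock knob fully home to the end stop at the box's front (by the green dot). Then slide the shutter by its black handle against its spring until the glowing window is half uncovered, the yellow pointer at the middle of the green band, and hold it still there: the job finishes with the gripper still holding it. Never open the shutter beyond three quarters of its travel, and leave the other things on the bench where they stand.

Things in the scene. Friction and masses are not known exactly. Their poses are not given: they have to be found in the camera images.
- light_box: Fixed white and grey light box, 170 (x) x 270 (y) mm, deck 45 mm high. Origin: centre of its underside; x to its back, y to its left, z up. Glowing window 46 x 60 mm at x +40, y -85 mm under the shutter. Scale on the 8 mm high front rail: black mark shut, green band half, red mark fully open. Spring tube to 64 mm high at x +45, y +30 to +125 mm; dial to 55 mm high at x -35, y +85 mm.
- shutter (a joint): Travel of the shutter in m along the box's +y: 0 shut (as at the start), 0.035 half open, 0.070 fully open. A spring pushes it shut: 2.4 N at 0, rising 1.2 N per 10 mm to 6.6 N at half and 10.8 N fully open; it shuts by itself when let go. While the transport lock is on, a bolt blocks it after about 2 mm.
- shutter_handle (a point): Middle of the shutter's black upright handle, 78 mm above the bench; moves with the shutter; axes as the box's. Handle: rounded block 14 mm thick along the travel (box y), 40 mm along box x, top 95 mm above the bench, on a dark plate (70 mm along y, 64 mm along x) whose top is 52 mm above the bench. With the shutter shut it lies at x +40, y -97, z +78 mm in the box's frame.
- transport_lock (a joint): Travel of the red transport lock knob in m along the box's -x (towards its front): 0 fully locked, 0.040 at its end stop, fully released. Starts between 0 and 0.008. Stiff with about 2 N friction; stays where it is left.
- lock_knob (a point): Middle of the red upright lock knob, 78 mm above the bench; moves with the lock; axes as the box's. Knob: rounded block 16 x 16 mm, top 95 mm above the bench, on a foot 24 x 18 mm whose top is 52 mm above the bench; a steel bolt 12 mm wide, top 54 mm high, runs from it to box +x. At lock travel 0 it lies at x -20, y -42, z +78 mm in the box's frame.
- tube_rack: Bystander: orange tube rack with micro tubes, 66 x 200 x 48 mm, origin at the centre of its underside. Behind it, fixed, stands a computer tower 0.42 m high: front at world x 0.55, sides at world y -0.18 and 0.0; swing the arm round in front of it.
- tip_box: Bystander: blue pipette tip box with clear lid, 89 x 122 x 72 mm, origin at the centre of its underside.
- small_bottle: Bystander: small white bottle with blue cap, 48 mm across, 98 mm high, origin at the centre of its underside.
- chip_case: Bystander: dark flat case, 44 x 62 x 14 mm, origin at the centre of its underside.
- timer: Bystander: beige laboratory timer, 62 x 68 x 20 mm, origin at the centre of its underside.
- wipe_box: Bystander: green box of wipes, 116 x 112 x 68 mm, origin at the centre of its underside.
- amber_bottle: Bystander: amber bottle with black cap, 61 mm across, 118 mm high, origin at the centre of its underside.

How it is judged (in metres and radians):
On the way, in this order (a step that is already met when the one before it is completed fails the run):
1. the transport lock is at its end stop (over 36 of 40 mm) with the shutter still shut (value of joint transport_lock above 0.036 m and value of joint shutter below 0.006 m), for 0.2 s.
2. the gripper's fingers hold the shutter at half travel (35 mm, 6 mm either way) (value of joint shutter between 0.029 and 0.041 m and value of joint transport_lock above 0.036 m and contact force between the fingers and shutter above 3 N), for 1 s.
At the end, for the whole second after the job is handed in: The shutter stands at half travel (35 mm, within 6 mm either way), held against its spring by the gripper's fingers (over 3 N between them and the shutter), with the transport lock at its end stop (over 36 mm of 40) (all of step 2); the arm keeps its last pose, push and grip.
It fails at once if the shutter was opened beyond three quarters of its travel (over 55 of 70 mm) (value of joint shutter above 0.055 m).
It fails at once if another thing on the bench was moved by more than 30 mm (distance of any of tube_rack, tip_box, small_bottle, chip_case, timer, wipe_box, amber_bottle from where it was at the start of the episode above 0.03 m).
It also fails if it takes over 51 s, if anything falls off the work surface, if the arm or the gripper's body presses on something with over 40 N, if the wrist force passes 120 N, or if a joint passes its speed limit or range.

### The arm

A 6-joint arm with a two-finger parallel gripper is mounted at the origin on a cart in front of the work surface, level with it; the furniture and walls round the work are solid. World frame = base frame: x ahead of the robot, y to its left, z up, the work surface at z = 0. Lengths are in mm, angles in rad, forces in N, time in s.
With the tool pointing down it reaches from about 350 to 875 mm from the base axis. Payload 4.2 kg.
Tool frame: the origin (TCP) lies on the mounting face of the last link; the fingertips stand 173 mm ahead of it and the grasp point (between the pads) lies 155 mm ahead of it; z points along the fingers, y is the direction in which the jaws open and shut (so a half turn about z gives the same grasp; the last joint's range is limited). The gripper opens to 85 mm and grips with 20 to 120 N. Pads are 22 mm wide; open, the fingers measure 114 mm over their backs; the gripper's body (76 mm by 85 mm) begins 54 mm behind the grasp point. The pads swing forward as they close: fully open they stand 13 mm farther back than shut.
Start: joints at [1.545, 0.385, 0.008, 0, -1.194, -0.259], TCP at [175.571, 599.812, 404.712] pointing down, gripper open.
Joint ranges: [-3.14, 3.14], [-1.21, 2.06], [-1.07, 1.41], [-3.16, 2.05], [-2.99, -0.16], [-3.1, 3.1]. Speed limits (rad/s): [2.79, 2.79, 3.14, 3.14, 3.14, 3.14].

### API

Orientations are given as a unit quaternion [x, y, z, w].
In Python, from bench import arm gives the robot as it stands.
- The arm moves only by the shell command python3 -m jog 'ROWS' [OPENING]. ROWS is JSON, a list that holds one entry, the list of rows, each a list of 4 numbers: the shift along the tool's x, y, z in mm, then the turn about the tool's z in degrees. In form: [[[x, y, z, spin], ...]]. A call has exactly 5 rows; each row is the pose to reach, as a shift and turn from the pose measured when the call began, along the tool's axes at that moment; what a row does not reach only later rows make up. A row lasts 1/8 s, in which the tool goes at most 62.5 mm and 10.7 degrees, less where a joint would pass 70% of its speed; a pose out of reach is approached as far as the arm can. A call with a gripper value outside its range is refused whole. OPENING is the finger opening in mm, from 0 to 85.4, set as the call begins (- or left out, the last holds). The fingers move at their own pace and stop on an object; the grip force is fixed at half the most. Time passes only in rows, so rows that repeat a pose let the fingers close, or fill a call up. It gives the time, the measured TCP pose, the force and the opening at its end, in the units of the state.
- arm.read_state(): the state, without advancing time (a new reading comes with each control period).
- arm.get_image(name): name is "scene" or "side" or "wrist"; returns (picture, depth): 480x640x3 uint8, blue, green, red; 480x640 float32, mm along the optical axis (not along the pixel's ray), 0 where there is no reading.
- arm.camera_params(name): a dict with "mtx" (3x3 intrinsics, pixels), "k1" (the pictures are not rectified: a ray, as slopes to the right and down, at radius r is drawn at 1 + k1 r^2 times it, then the intrinsics apply), "R" (3x3) and "t" (3): a world point X has camera coordinates R X + t. Camera axes: x right, y down, z forward; pixel columns grow to the right and rows downward; lengths in mm; the calibration is good to about 2 mm. A picture is of the moment at which its call begins: read the wrist's pose just before it. camera_params takes no time and is no camera call; for the wrist camera it gives the pose at the moment of the call.
- arm.job_done(): hands the job in, once; it reports no verdict.
The state is a dict: "clock": time; "joints": joint angles; "joint_vel": joint speeds; "joint_efforts": joint torques, N m; "position": TCP position; "ee_rot": TCP orientation; "contact_force": force on the tool from outside, world axes, zero at the start; "wrist_torque": the same for the moment, N m; "gripper_width": finger opening in mm.
Only numpy, scipy, OpenCV 4.12 (cv2) and the standard library are available. Lean on these libraries where they do the work, as an engineer would, in place of code of your own. Each camera call takes 0.05 s, during which the arm holds its last target.

## Working session

There is one attempt and no reset: what is moved stays moved. The work goes in short steps, Python scripts to look and compute and a shell command to move; the robot and the scene stay as the last step left them, time stands still between calls to the robot, and variables do not carry over. Pictures are saved under pics/ and viewed, and the job is handed in when it is done.

```bash
mkdir -p pics; ls
python3 - <<'E'
from bench import arm
import cv2
s=arm.read_state();print(s)
for n in("scene","side","wrist"):
    p=arm.camera_params(n);print(n,p)
    im,d=arm.get_image(n);cv2.imwrite(f"pics/{n}0.png",im)
    import numpy as np;np.savez(f"pics/{n}0.npz",im=im,d=d,**p)
E
```

```text
pics
{'clock': 0.0, 'joints': array([ 1.54460569e+00,  3.85567488e-01,  6.59630009e-03, -4.43590960e-04,
       -1.19396972e+00, -2.58591834e-01]), 'joint_vel': array([ 5.30098154e-04, -5.97184659e-06,  5.11147667e-04, -1.62709016e-03,
        3.02094709e-04,  5.03052492e-04]), 'joint_efforts': array([-1.21821549e-04, -3.92291629e+01,  1.88399881e+01,  4.18630645e+00,
       -4.67313934e-03, -7.59565125e-06]), 'position': array([175.5120246 , 599.63853858, 403.6112214 ]), 'ee_rot': array([ 9.89867279e-01, -1.41991473e-01, -8.04350700e-05,  1.08896123e-03]), 'contact_force': array([ 0.68757206, -0.08933007,  0.60247776]), 'wrist_torque': array([ 0.03032304,  0.01497002, -0.00339276]), 'gripper_width': 85.40477212831797}
scene {'mtx': array([[437.86199833,   0.        , 316.32829509],
       [  0.        , 437.86199833, 228.25532487],
       [  0.        ,   0.        ,   1.        ]]), 'k1': -0.08813117593663812, 'R': array([[ 0.86883733, -0.49464526, -0.02116028],
       [-0.36049751, -0.60275686, -0.7118467 ],
       [ 0.33935709,  0.62610721, -0.70201604]]), 't': array([-352.57440977,  318.44953271,  839.84097783])}
side {'mtx': array([[496.5442383 ,   0.        , 323.67505932],
       [  0.        , 496.5442383 , 238.25083452],
       [  0.        ,   0.        ,   1.        ]]), 'k1': -0.13014864153590236, 'R': array([[ 0.76416099, -0.64476145, -0.01845669],
       [-0.46488259, -0.53068441, -0.70870179],
       [ 0.44714892,  0.55014246, -0.7052667 ]]), 't': array([-269.75947163,  331.80125821, 1234.85170339])}
wrist {'mtx': array([[339.00359429,   0.        , 314.79259375],
       [  0.        , 339.00359429, 234.16686534],
       [  0.        ,   0.        ,   1.        ]]), 'k1': -0.04354396588039844, 'R': array([[-0.28172656, -0.95949219,  0.0022085 ],
       [-0.91320184,  0.26883967,  0.30624766],
       [-0.29443598,  0.08426129, -0.95194931]]), 't': array([623.62438274, -39.84489744, 379.90242639])}
```

View pics/scene0.png

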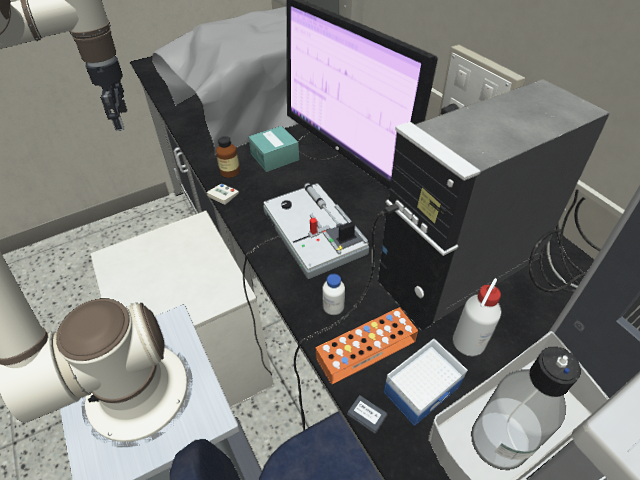

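View pics/side0.png

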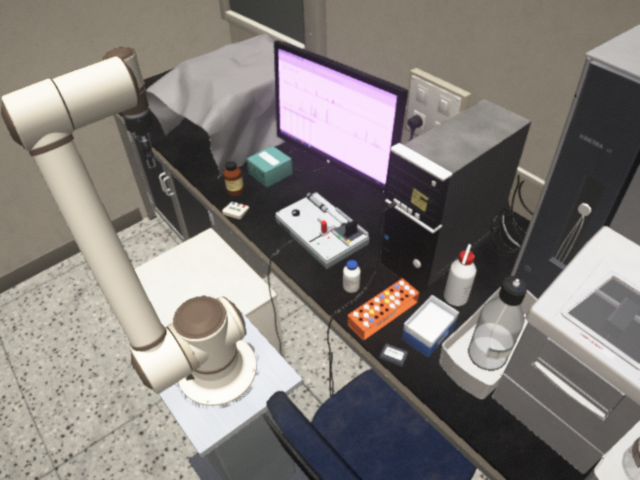

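View pics/wrist0.png

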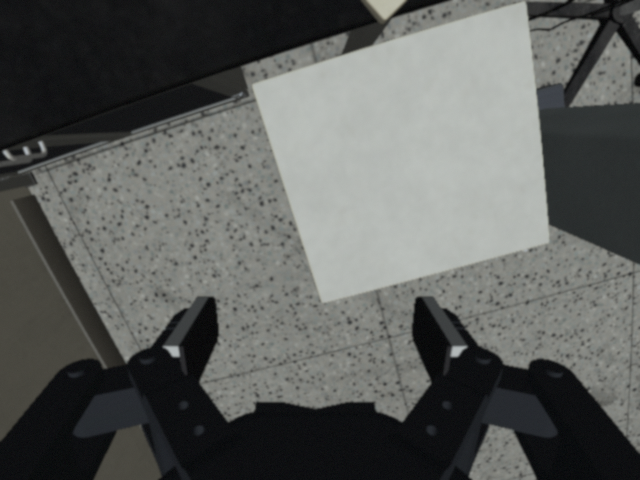

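The scene view has the light box at about (315,228), with the red knob at (313,225) and the black handle at (346,231). The small bottle is at (333,295), the rack at (367,343) and the tower to the right. Next I'll measure the box.

```bash
cat > h.py <<'E'
import numpy as np,cv2
def cloud(d,p,pix=None):
    h,w=d.shape
    K=p['mtx'];k=float(p['k1'])
    u,v=np.meshgrid(np.arange(w),np.arange(h))
    pts=np.stack([u,v],-1).reshape(-1,1,2).astype(np.float64)
    n=cv2.undistortPoints(pts,K,np.array([k,0,0,0.]),None).reshape(-1,2) if True else 0
    z=d.reshape(-1)
    X=np.c_[n*z[:,None],z]
    W=(X-p['t'])@p['R']
    W[z<=0]=np.nan
    return W.reshape(h,w,3)
def proj(P,p):
    rv=cv2.Rodrigues(p['R'])[0]
    return cv2.projectPoints(np.atleast_2d(np.array(P,float)),rv,p['t'],p['mtx'],np.array([float(p['k1']),0,0,0.]))[0].reshape(-1,2)
E
python3 - <<'E'
import numpy as np,cv2
from h import *
for n in("scene","side"):
    f=np.load(f"pics/{n}0.npz");im=f['im'];W=cloud(f['d'],f)
    hsv=cv2.cvtColor(im,cv2.COLOR_BGR2HSV)
    x,y,z=W[...,0],W[...,1],W[...,2]
    reg=(x>250)&(x<900)&(y>-150)&(y<500)
    m=reg&(z>38)&(z<50)&(hsv[...,1]<50)&(hsv[...,2]>110)
    m=m.astype(np.uint8)
    nl,lab,st,ce=cv2.connectedComponentsWithStats(m)
    i=1+np.argmax(st[1:,4]);print(n,st[i])
    P=W[lab==i];print('z med',np.median(P[:,2]))
    print(cv2.minAreaRect(P[:,:2].astype(np.float32)))
    red=reg&((hsv[...,0]<8)|(hsv[...,0]>172))&(hsv[...,1]>150)&(z>55)&(z<110)
    r=W[red];print('red',len(r),np.median(r,0),r.max(0),r.min(0))
    s=f['im'][150:300,230:400];cv2.imwrite(f"pics/{n}_crop.png",cv2.resize(s,None,fx=4.5,fy=4,interpolation=cv2.INTER_CUBIC))
    nm=reg&(z>15)&(z<130)
    nl,lab,st,ce=cv2.connectedComponentsWithStats(nm.astype(np.uint8))
    for j in range(1,nl):
        if st[j,4]>60:
            Q=W[lab==j];print(st[j],np.median(Q,0).round(),Q.min(0).round(),Q.max(0).round())
E
```

```text
scene [ 264  188  104   82 3135]
z med 44.60667928033654
((507.94744873046875, 199.9012451171875), (268.1568603515625, 161.8262176513672), 88.79962921142578)
red 93 [485.69248199 152.78144735  82.60481865] [493.99714575 165.67561844  98.15415458] [480.07122234 148.95577752  57.42993672]
[309 122  83  68 971] [692. 305. 116.] [665. 152.  96.] [715. 500. 130.]
[ 263  183  106   95 5698] [499. 163.  45.] [420.  61.  15.] [597. 335.  98.]
[207 184  25  17 194] [352. 463.  18.] [323. 426.  15.] [379. 498.  23.]
[ 316  246  106  123 2970] [ 552. -124.   47.] [ 338. -150.   15.] [560. -19. 130.]
[342 264  33  56 139] [492. -59.  56.] [430. -69.  16.] [514. -49. 130.]
[323 274  22  38 681] [429. -35.  71.] [412. -49.  15.] [457.  -6. 101.]
side [ 276  197   92   65 2113]
z med 44.7520723406511
((506.6595153808594, 202.8976287841797), (272.2676696777344, 159.7477264404297), 89.0457534790039)
red 36 [488.3496934  156.61626317  84.65909537] [495.15970714 165.64940397 100.20119942] [482.89149388 152.12338601  59.61453462]
[300 141  88  55 792] [696. 294. 116.] [665. 118.  93.] [721. 499. 130.]
[ 275  193   94   75 3799] [498. 176.  45.] [421.  63.  15.] [598. 340. 100.]
[223 203  23  13 150] [356. 465.  18.] [324. 430.  15.] [391. 499.  24.]
[ 348  235   71   95 1875] [ 557. -120.   47.] [ 340. -150.   15.] [566. -16. 130.]
[362 249  19  43  80] [494. -55.  53.] [442. -64.  15.] [516. -47. 129.]
[343 260  17  30 420] [427. -31.  68.] [412. -46.  15.] [455.   1. 103.]
```

View pics/scene_crop.png

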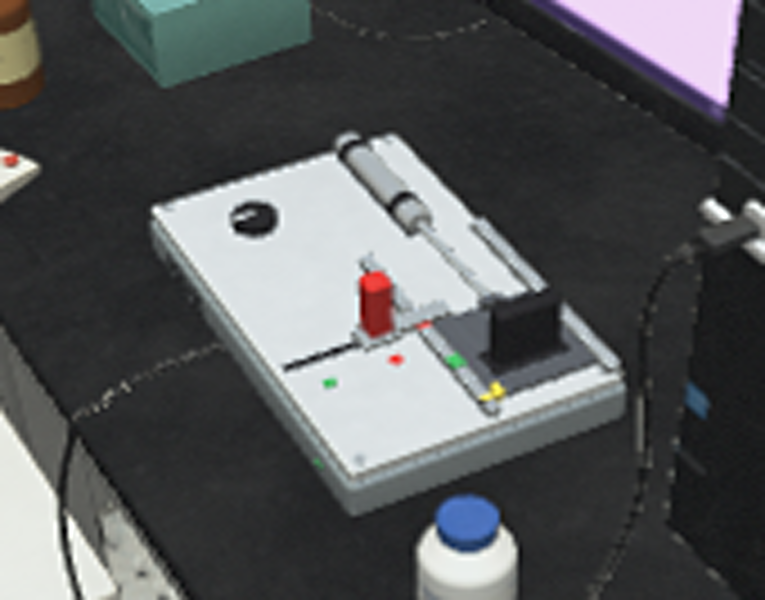

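The box centre is at about (507,200), with the deck at z 45 and yaw about -1°. I'll move the arm to above the knob, squared with the box and jaws along y, and then check from the wrist camera.

```bash
cat >> h.py <<'E'
from scipy.spatial.transform import Rotation as Ro
def shift(target,yaw_deg=None):
    from bench import arm
    s=arm.read_state();R=Ro.from_quat(s['ee_rot']).as_matrix()
    d=R.T@(np.array(target,float)-s['position'])
    tx=np.degrees(np.arctan2(R[1,0],R[0,0]))
    print('pos',s['position'].round(1),'toolx yaw',tx.round(2),'tilt z',R[:,2].round(3),'shift',d.round(1),'spin',None if yaw_deg is None else round(-(yaw_deg-tx),2),'F',s['contact_force'].round(1),'w',round(s['gripper_width'],1),'clk',round(s['clock'],2),'j',s['joints'].round(2))
E
python3 - <<'E'
from h import *
from bench import arm
p=arm.camera_params('wrist');print(-p['R'].T@p['t'])
shift([470,170,400],-1)
E
```

```text
[251.17654795 577.10662264 372.61908538]
pos [175.5 599.7 403.9] toolx yaw -16.32 tilt z [-0.    -0.002 -1.   ] shift [403.4 329.6   4.5] spin -15.32 F [ 0.   0.2 -0.1] w 85.1 clk 0.15 j [ 1.54  0.39  0.01 -0.   -1.19 -0.26]
```

```bash
python3 -m jog '[[[40,33,0,-3],[80,66,0,-6],[120,99,0,-9],[160,132,0,-12],[200,165,0,-15.3]]]'
python3 - <<'E'
from h import *
shift([435,150,380],-1.1)
E
```

```text
clock: 0.78
position: [321.7, 383.5, 404.1]
ee_rot: [1.0, -0.008, -0.0, 0.001]
contact_force: [0.7, 0.5, 0.1]
gripper_width: 85.3
pos [321.7 383.5 404.1] toolx yaw -0.9 tilt z [-0.    -0.002 -1.   ] shift [117.  231.7  24.4] spin 0.2 F [0.7 0.5 0.1] w 85.3 clk 0.78 j [ 1.2   0.17 -0.29  0.   -1.11  0.36]
```

```bash
python3 -m jog '[[[23,46,5,0.2],[46,92,10,0.2],[70,138,15,0.2],[93,185,20,0.2],[117,232,24,0.2]]]'; python3 -m jog '[[[0,0,0,0],[0,0,0,0],[0,0,0,0],[0,0,0,0],[0,0,0,0]]]'
python3 - <<'E'
from h import *
from bench import arm
shift([435,150,380],-1.1)
p=arm.camera_params('wrist')
im,d=arm.get_image('wrist');cv2.imwrite("pics/wrist1.png",im);np.savez("pics/wrist1.npz",im=im,d=d,**p)
E
```

```text
clock: 1.4
position: [435.3, 148.0, 380.3]
ee_rot: [1.0, -0.009, -0.0, 0.001]
contact_force: [0.6, 1.0, 0.4]
gripper_width: 85.3
clock: 2.02
position: [435.1, 148.7, 380.3]
ee_rot: [1.0, -0.009, -0.0, 0.001]
contact_force: [0.0, -0.7, 0.2]
gripper_width: 85.4
pos [435.1 148.7 380.3] toolx yaw -0.99 tilt z [-0.    -0.002 -1.   ] shift [-0.1 -1.3  0.3] spin 0.11 F [ 0.  -0.7  0.2] w 85.4 clk 2.02 j [ 0.68  0.12 -0.42  0.   -1.03  0.87]
```

View pics/wrist1.png

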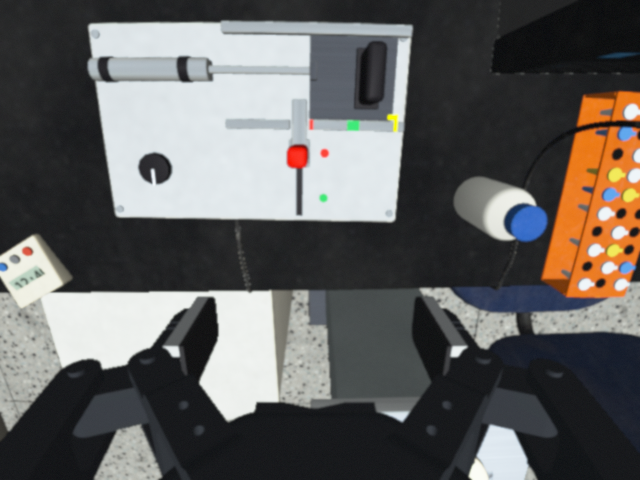

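The wrist view shows the whole box, with deck corners at about (88,23), (411,25), (397,221) and (115,218). The red knob is at (297,156), the handle at (371,72) and the yellow pointer at (394,123). I'll fit the pose from this.

Run:
```python
from h import *
f=np.load("pics/wrist1.npz");im=f['im'];W=cloud(f['d'],f)
hsv=cv2.cvtColor(im,cv2.COLOR_BGR2HSV);x,y,z=W[...,0],W[...,1],W[...,2]
m=(z>38)&(z<70)&(x>380)&(x<640)&(y>40)&(y<380)
m=m.astype(np.uint8);nl,lab,st,ce=cv2.connectedComponentsWithStats(m);i=1+np.argmax(st[1:,4])
P=W[lab==i];print(st[i],np.median(P[:,2]));r=cv2.minAreaRect(P[:,:2].astype(np.float32));print(r)
red=((hsv[...,0]<8)|(hsv[...,0]>172))&(hsv[...,1]>150)&(z>90)&(z<100)&(x<560)
R=W[red];print('knob top',len(R),R[:,:2].min(0),R[:,:2].max(0),np.median(R,0))
hd=(z>90)&(z<99)&(x>510)&(x<590)&(y>60)&(y<140)&~red
H=W[hd];print('handle',len(H),cv2.minAreaRect(H[:,:2].astype(np.float32)),np.median(H,0))
for th in(-.5,-1,-1.5,-2):
    pass
# feature: window/color dots
yl=(abs(hsv[...,0]-30)<5)&(hsv[...,1]>150)&(z>40)&(z<70)&(y>30)
print('yellow',W[yl].mean(0),yl.sum())
gr=(abs(hsv[...,0]-65)<15)&(hsv[...,1]>150)&(z>40)&(z<70)&(y>60)
nl,lab,st,ce=cv2.connectedComponentsWithStats(gr.astype(np.uint8))
for j in range(1,nl): print('green',st[j],W[lab==j].mean(0))
# back edge angle by top/bottom edges of deck
```

```text
[   88    21   324   201 57342] 44.87607993153489
((513.161376953125, 201.36228942871094), (264.4354248046875, 165.0701904296875), 87.89521789550781)
knob top 373 [483.32809855 -50.573158  ] [512.2017843  166.71669275] [491.93223819 159.83960733  94.09583636]
handle 1165 ((549.2266845703125, 103.1116714477539), (14.352592468261719, 39.89894485473633), 87.74671173095703) [549.01594293 103.81286312  93.96211431]
yellow [517.09015047  81.5560844   55.04656312] 78
green [348 121  10   9  82] [513.46574224 114.58110926  53.20780911]
green [321 195   5   6  25] [450.9907351  139.83710854  45.36464886]
```

Run:
```python
from h import *
shift([491.5,160,290],-2.2)
```

```text
pos [435.1 148.6 380.3] toolx yaw -1.01 tilt z [-0.    -0.002 -1.   ] shift [ 56.2 -12.6  90.3] spin 1.19 F [ 0.7  0.  -0.1] w 85.8 clk 2.08 j [ 0.68  0.12 -0.42  0.   -1.03  0.87]
```

```bash
python3 -m jog '[[[20,-4,25,0.5],[40,-9,50,1.2],[56,-12.5,75,1.2],[56,-12.5,90,1.2],[56,-12.5,90,1.2]]]'
python3 - <<'E'
from h import *
from bench import arm
shift([491.5,160,233],-2.2)
p=arm.camera_params('wrist')
im,d=arm.get_image('wrist');cv2.imwrite("pics/wrist2.png",im)
W=cloud(d,p);hsv=cv2.cvtColor(im,cv2.COLOR_BGR2HSV);x,y,z=W[...,0],W[...,1],W[...,2]
red=((hsv[...,0]<8)|(hsv[...,0]>172))&(hsv[...,1]>150)&(z>90)&(z<100)&(y>100)
R=W[red];print('knob top',len(R),R.min(0),R.max(0),np.median(R,0))
hd=(z>90)&(z<99)&(x>510)&(x<590)&(y>60)&(y<140)&~red
H=W[hd]; 
if len(H): print('handle',len(H),cv2.minAreaRect(H[:,:2].astype(np.float32)))
E
```

```text
clock: 2.7
position: [490.6, 159.7, 289.2]
ee_rot: [1.0, -0.019, -0.002, 0.002]
contact_force: [-0.6, 0.5, -0.2]
gripper_width: 85.4
pos [490.6 159.7 289.2] toolx yaw -2.21 tilt z [-0.003 -0.003 -1.   ] shift [ 1.1 -0.5 56.2] spin -0.01 F [-0.6  0.5 -0.2] w 85.4 clk 2.7 j [ 0.63  0.32 -0.41  0.   -0.84  0.9 ]
knob top 675 [484.71515537 153.36351093  90.01343805] [499.41166165 167.64818315  96.03060775] [493.22520603 160.40907438  93.94626128]
handle 2253 ((549.1294555664062, 103.4873275756836), (14.221968650817871, 39.70698928833008), 87.953125)
```

View pics/wrist2.png

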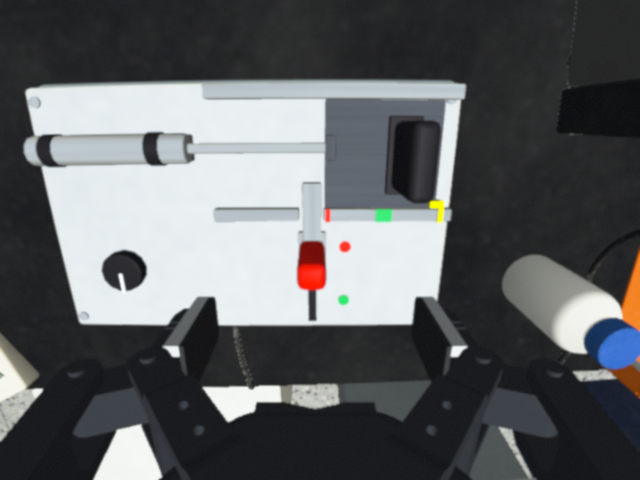

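The knob lies centred between the jaws (pixel (312,265), world (492,160)). I'll descend and close on it.

```bash
python3 -m jog '[[[1,-0.5,15,0],[1,-0.5,30,0],[1,-0.5,45,0],[1,-0.5,56,0],[1,-0.5,56,0]]]'; python3 -m jog '[[[0,0,0,0],[0,0,0,0],[0,0,0,0],[0,0,0,0],[0,0,0,0]]]' 6;python3 -m jog '[[[0,0,0,0],[0,0,0,0],[0,0,0,0],[0,0,0,0],[0,0,0,0]]]'
```

```text
clock: 3.38
position: [491.6, 160.1, 233.1]
ee_rot: [1.0, -0.019, -0.002, 0.002]
contact_force: [0.9, 0.0, 0.2]
gripper_width: 85.5
clock: 4.0
position: [491.8, 161.0, 233.7]
ee_rot: [1.0, -0.019, -0.001, 0.001]
contact_force: [-2.1, 5.1, 1.7]
gripper_width: 15.3
clock: 4.62
position: [491.8, 161.0, 233.7]
ee_rot: [1.0, -0.019, -0.001, 0.001]
contact_force: [-1.3, 2.7, 0.6]
gripper_width: 15.3
```

```bash
python3 -m jog '[[[-6,0,0,0],[-14,0,0,0],[-22,0,0,0],[-30,0,0,0],[-36,0,0,0]]]'; python3 -m jog '[[[-2,0,0,0],[-4,0,0,0],[-5,0,0,0],[-6,0,0,0],[-6,0,0,0]]]'
```

```text
clock: 5.25
position: [455.1, 162.4, 233.7]
ee_rot: [1.0, -0.019, -0.001, 0.001]
contact_force: [2.0, 0.4, -3.2]
gripper_width: 15.3
clock: 5.88
position: [450.8, 162.5, 233.8]
ee_rot: [1.0, -0.018, 0.001, 0.0]
contact_force: [11.1, -2.9, -8.4]
gripper_width: 15.3
```

```bash
python3 -m jog '[[[0,0,0,0],[0,0,0,0],[0,0,0,0],[0,0,0,0],[0,0,0,0]]]' 80; python3 -m jog '[[[0,0,-15,0],[0,0,-30,0],[0,0,-45,0],[0,0,-57,0],[0,0,-57,0]]]'
python3 - <<'E'
from h import *
from bench import arm
p=arm.camera_params('wrist')
im,d=arm.get_image('wrist');cv2.imwrite("pics/wrist3.png",im)
W=cloud(d,p);hsv=cv2.cvtColor(im,cv2.COLOR_BGR2HSV);x,y,z=W[...,0],W[...,1],W[...,2]
red=((hsv[...,0]<8)|(hsv[...,0]>172))&(hsv[...,1]>150)&(z>90)&(z<100)&(y>100)
R=W[red]
if len(R): print('knob top',len(R),R.min(0),R.max(0),np.median(R,0))
hd=(z>90)&(z<99)&(x>510)&(x<590)&(y>60)&(y<140)&~red
H=W[hd]; print('handle',len(H),cv2.minAreaRect(H[:,:2].astype(np.float32)))
shift([549,103.6,290],-2.2)
E
```

```text
clock: 6.5
position: [450.7, 162.5, 233.8]
ee_rot: [1.0, -0.018, 0.001, 0.0]
contact_force: [-0.9, 0.6, -0.2]
gripper_width: 80.2
clock: 7.12
position: [450.7, 162.7, 291.6]
ee_rot: [1.0, -0.018, 0.002, -0.0]
contact_force: [-0.3, -0.0, -0.2]
gripper_width: 79.9
knob top 729 [443.98532264 154.52548091  90.03717603] [460.20660508 170.09357733  96.30585112] [452.88421206 161.98113028  93.87925154]
handle 2666 ((549.4775390625, 103.49263763427734), (14.813538551330566, 39.66313171386719), 87.81897735595703)
pos [450.5 162.6 290.9] toolx yaw -2.12 tilt z [ 0.003 -0.    -1.   ] shift [100.6  55.3   1.2] spin 0.08 F [-0.2 -0.7  0.1] w 79.6 clk 7.17 j [ 0.69  0.26 -0.5   0.   -0.81  0.84]
```

View pics/wrist3.png

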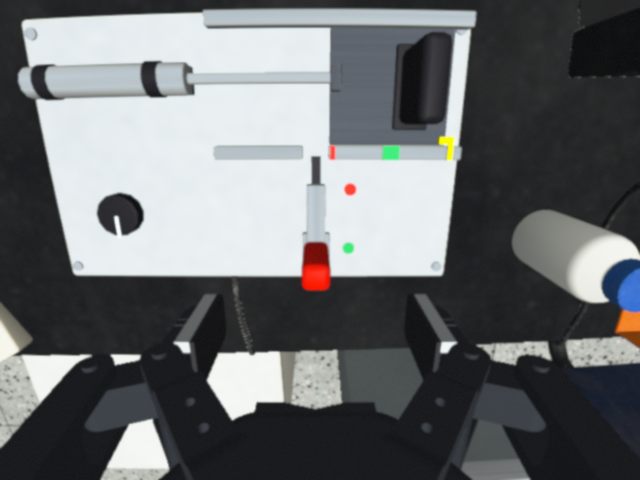

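The knob median moved from x 492.9 to 452.9, so it has travelled 40 mm and sits by the green dot (348,248). The shutter is still shut. Next is the handle.

```bash
python3 -m jog '[[[25,14,0,0],[50,28,0,0],[75,42,0,0],[100.5,55,0,0],[100.5,55.3,0,0]]]'
python3 - <<'E'
from h import *
shift([549.3,103.6,233],-2.2)
E
```

```text
clock: 7.8
position: [549.8, 102.8, 289.9]
ee_rot: [1.0, -0.02, 0.001, 0.001]
contact_force: [-0.4, 0.4, 0.3]
gripper_width: 80.0
pos [549.8 102.8 289.9] toolx yaw -2.25 tilt z [ 0.001 -0.001 -1.   ] shift [-0.6 -0.9 56.9] spin -0.05 F [-0.4  0.4  0.3] w 80.0 clk 7.8 j [ 0.47  0.38 -0.31  0.   -0.87  1.06]
```

```bash
python3 -m jog '[[[-0.5,-0.8,15,0],[-0.5,-0.8,30,0],[-0.5,-0.8,45,0],[-0.5,-0.8,57,0],[-0.5,-0.8,57,0]]]'; python3 -m jog '[[[0,0,0,0],[0,0,0,0],[0,0,0,0],[0,0,0,0],[0,0,0,0]]]' 5;python3 -m jog '[[[0,0,0,0],[0,0,0,0],[0,0,0,0],[0,0,0,0],[0,0,0,0]]]'
```

```text
clock: 8.43
position: [549.0, 103.5, 231.6]
ee_rot: [1.0, -0.019, -0.0, 0.001]
contact_force: [-1.0, -0.4, 0.8]
gripper_width: 79.9
clock: 9.05
position: [549.1, 103.9, 232.2]
ee_rot: [1.0, -0.019, -0.0, 0.001]
contact_force: [-1.0, 2.6, 2.9]
gripper_width: 13.3
clock: 9.68
position: [549.1, 103.9, 232.2]
ee_rot: [1.0, -0.019, -0.0, 0.001]
contact_force: [-1.0, 1.0, 2.5]
gripper_width: 13.2
```

The handle is gripped at 13.2 mm. I'll slide it toward box +y, which is tool -y.

```bash
python3 -m jog '[[[0,-3,0,0],[0,-7,0,0],[0,-11,0,0],[0,-15,0,0],[0,-18,0,0]]]'; python3 -m jog '[[[0,-4,0,0],[0,-8,0,0],[0,-12,0,0],[0,-15,0,0],[0,-16.5,0,0]]]'
python3 - <<'E'
from h import *
from bench import arm
shift([549.1+35*np.sin(np.radians(2.2)),103.7+35,232.2],-2.2)
p=arm.camera_params('wrist')
im,d=arm.get_image('wrist');cv2.imwrite("pics/wrist4.png",im)
im,d=arm.get_image('scene');cv2.imwrite("pics/scene4.png",cv2.resize(im[150:300,230:400],None,fx=4.5,fy=4,interpolation=cv2.INTER_CUBIC))
E
```

```text
clock: 10.3
position: [549.8, 122.0, 232.2]
ee_rot: [1.0, -0.019, -0.0, 0.001]
contact_force: [0.9, -5.0, 2.8]
gripper_width: 13.5
clock: 10.92
position: [550.4, 138.2, 232.2]
ee_rot: [1.0, -0.019, -0.0, 0.002]
contact_force: [1.4, -7.5, 3.5]
gripper_width: 13.1
pos [550.4 138.2 232.2] toolx yaw -2.2 tilt z [-0.001 -0.003 -1.   ] shift [-0.  -0.5 -0. ] spin 0.0 F [ 1.4 -7.5  3.5] w 13.1 clk 10.93 j [ 0.53  0.47 -0.35  0.   -0.75  1.  ]
```

View pics/wrist4.png

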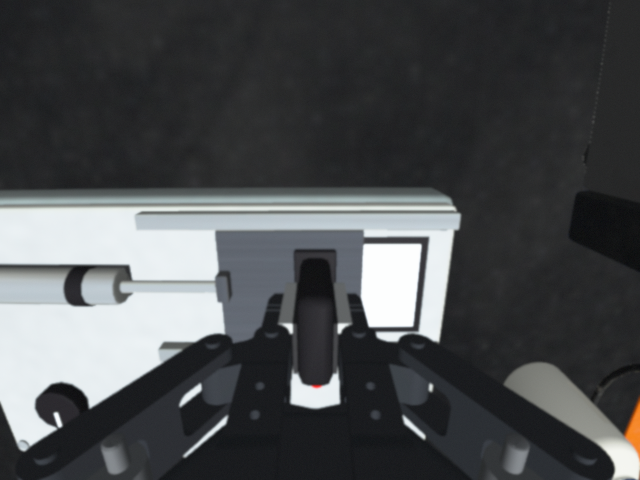

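View pics/scene4.png

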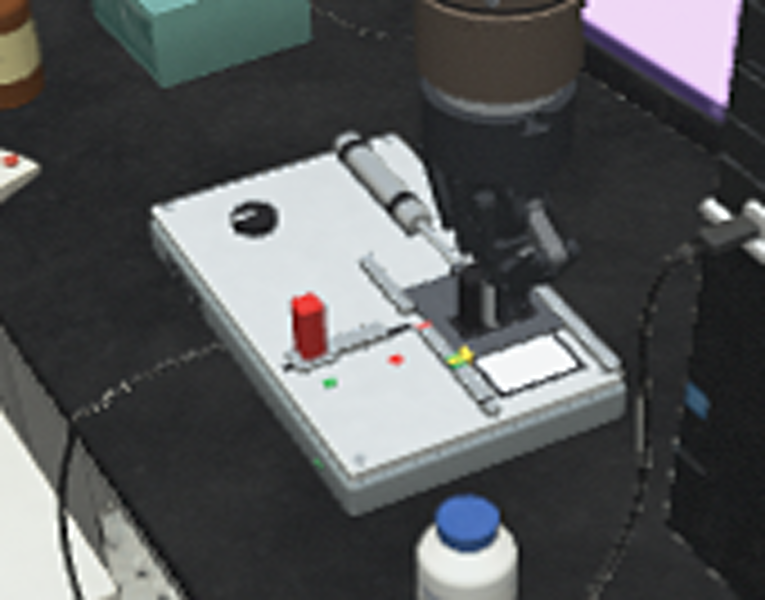

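In the scene crop the yellow pointer (460,358) lies on the green band and the window is about half uncovered. The TCP shows 34–35 mm of travel. I'll hold still here for over 1 s.

```bash
for i in 1 2 3; do python3 -m jog '[[[0,0,0,0],[0,0,0,0],[0,0,0,0],[0,0,0,0],[0,0,0,0]]]'; done
python3 - <<'E'
from h import *
from bench import arm
im,d=arm.get_image('wrist');cv2.imwrite("pics/wrist5.png",im)
p=arm.camera_params('wrist');W=cloud(d,p)
# white window extent along y on row 285
print([ (u,W[285,u].round(1).tolist(),im[285,u].tolist()) for u in (358,362,366,410,418,424,428)])
im,d=arm.get_image('scene');p=arm.camera_params('scene');W=cloud(d,p)
hsv=cv2.cvtColor(im,cv2.COLOR_BGR2HSV)
m=(abs(hsv[...,0]-30)<5)&(hsv[...,1]>150);m[:190]=0;m[260:]=0;m[:,:300]=0;m[:,350:]=0
print('yellow',m.sum(),W[m].mean(0))
cv2.imwrite("pics/scene5.png",cv2.resize(im[215:260,310:370],None,fx=12,fy=12,interpolation=cv2.INTER_CUBIC))
E
```

```text
clock: 11.65
position: [550.4, 137.9, 232.2]
ee_rot: [1.0, -0.019, -0.001, 0.002]
contact_force: [1.3, -6.2, 2.9]
gripper_width: 13.2
clock: 12.28
position: [550.5, 137.6, 232.2]
ee_rot: [1.0, -0.019, -0.001, 0.002]
contact_force: [1.5, -6.7, 2.4]
gripper_width: 13.2
clock: 12.9
position: [550.5, 137.3, 232.2]
ee_rot: [1.0, -0.019, -0.001, 0.003]
contact_force: [-0.2, -6.1, 1.7]
gripper_width: 13.2
[(358, [553.8, 114.6, 51.1], [114, 104, 98]), (362, [551.1, 112.0, 46.0], [249, 247, 243]), (366, [551.1, 110.0, 46.1], [254, 254, 253]), (410, [549.9, 87.4, 45.6], [254, 254, 253]), (418, [549.7, 83.3, 45.6], [56, 52, 53]), (424, [548.8, 79.8, 44.3], [242, 240, 234]), (428, [548.3, 77.4, 43.5], [243, 240, 235])]
yellow 1 [515.3536603  114.24577596  53.4730408 ]
```

View pics/scene5.png

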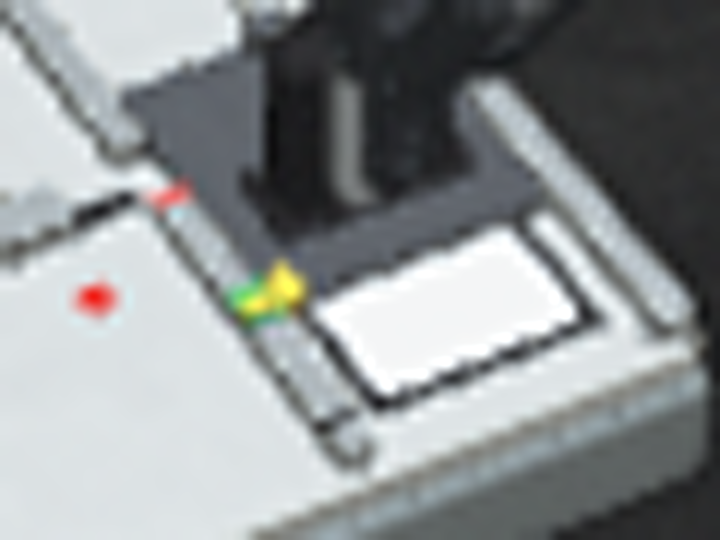

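The pointer is on the green band, but each hold call sags about 0.3 mm. I'll nudge it 1.5 mm back to the middle and hold again.

```bash
python3 -m jog '[[[0,-0.5,0,0],[0,-1,0,0],[0,-1.5,0,0],[0,-1.8,0,0],[0,-1.8,0,0]]]'; python3 -m jog '[[[0,-0.3,0,0],[0,-0.3,0,0],[0,-0.3,0,0],[0,-0.3,0,0],[0,-0.3,0,0]]]'; python3 -m jog '[[[0,-0.3,0,0],[0,-0.3,0,0],[0,-0.3,0,0],[0,-0.3,0,0],[0,-0.3,0,0]]]'
python3 - <<'E'
from bench import arm
import cv2
im,d=arm.get_image('scene')
cv2.imwrite("pics/scene6.png",cv2.resize(im[190:260,290:370],None,fx=9,fy=8,interpolation=cv2.INTER_CUBIC))
E
```

```text
clock: 13.62
position: [550.6, 138.7, 232.2]
ee_rot: [1.0, -0.019, -0.001, 0.003]
contact_force: [0.5, -7.2, 3.2]
gripper_width: 13.2
clock: 14.25
position: [550.6, 138.7, 232.2]
ee_rot: [1.0, -0.02, -0.001, 0.003]
contact_force: [0.4, -6.5, 2.9]
gripper_width: 13.2
clock: 14.88
position: [550.6, 138.7, 232.2]
ee_rot: [1.0, -0.02, -0.001, 0.003]
contact_force: [0.8, -6.7, 2.2]
gripper_width: 13.5
```

View pics/scene6.png

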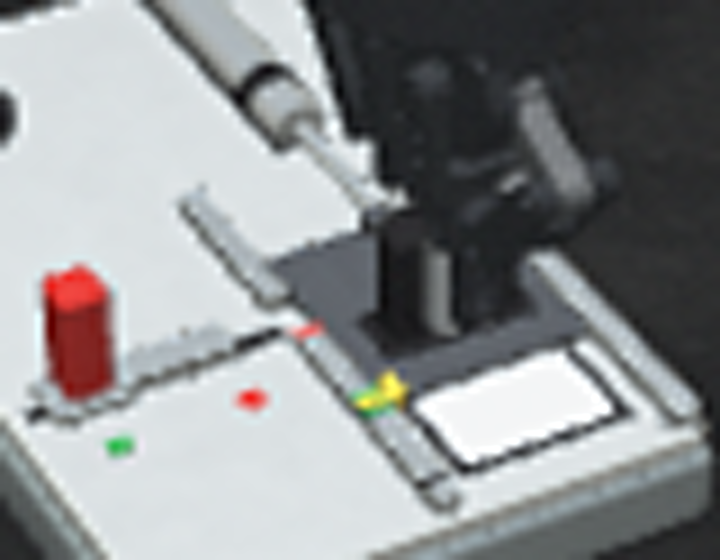

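The pointer (380,395) is at the middle of the green band, the knob is at its front stop, and the pose is steady. I'm handing it in.

```bash
python3 -c "
from bench import arm
print(arm.job_done());s=arm.read_state();print(s['position'],s['contact_force'],s['gripper_width'])"
```

```text
the job is handed in; nothing more can be done
None
the job is handed in; nothing more can be done
```

The light box is released and its shutter is held half open in the gripper. I handed the job in at about 15 s of the 51 s allowed. No verdict was reported, and the state could not be read after the hand-in.

- **Transport lock:** I gripped the red knob and slid it to its end stop. The pull force rose to about 11 N at the stop. The wrist camera showed 40 mm of travel (x 492.9 to 452.9 mm), with the knob by the green dot. The shutter was still shut at that point.
- **Shutter:** I gripped the black handle and slid it about 35 mm along its travel. The spring reads about 6.7 N, against 6.6 N expected at half travel. The pointer is in the middle of the green band and about half the window is uncovered.
- **Holding steady:** On the first hold the shutter sagged about 0.3 mm per call, so I nudged it back 1.8 mm. It then stayed steady at y 138.7 mm through the last two hold calls.
- **Other things on the bench:** No readings or pictures showed the arm touching them. I did not measure their positions again at the end.

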